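Sweep the loose wooden bases into the corral

TASK

Clear the wooden riser: with the fingertips, sweep the three loose round wood slices along the riser top through the open mouth of the low wooden corral, until all three lie flat and wholly inside it. Only push them, gently; never grip or lift them. Leave the two clay figures and the glaze pot standing where they are.

Things in the scene. Friction and masses are not known exactly. Their poses are not given: they have to be found in the camera images.
- riser: low solid wooden riser fixed on the bench, 420 x 435 mm; its level top, 110 mm above the bench, is the work surface for this job. Origin on the bench under its centre
- corral: low three-sided wooden fence fixed to the riser top, blue felt inside, no step at the mouth. Origin on the riser top at the centre of the enclosed floor, 250 mm along its own x (-125 to +125), 80 mm along its own y (-40 to +40). Walls 10 mm thick, 24 mm high, stand outside it at x = -125, x = +125 and y = -40; the side y = +40 is the open mouth: things are swept in towards its -y
- slice_1: loose round slice of wood with dark bark rim and pale top, a base for a clay figure: 36 mm across, 12 mm thick, about 20 g, lying flat on the riser; origin at the centre of its underside, z up. One of three alike, in front of the mouth
- slice_2: loose round slice of wood with dark bark rim and pale top, a base for a clay figure: 36 mm across, 12 mm thick, about 20 g, lying flat on the riser; origin at the centre of its underside, z up. One of three alike, in front of the mouth
- slice_3: loose round slice of wood with dark bark rim and pale top, a base for a clay figure: 36 mm across, 12 mm thick, about 20 g, lying flat on the riser; origin at the centre of its underside, z up. One of three alike, in front of the mouth
- figure_pair: finished clay figure, a pink animal and an orange one on one wood slice, 33 mm across, 36 mm tall, loose and light (14 g); origin at the centre of its underside; must not be disturbed
- figure_mint: finished clay figure, a single pale green hooded one on a small wood slice, 24 mm across, 38 mm tall, loose and light (14 g), standing in the row among the slices; origin at the centre of its underside; must not be disturbed
- glaze_pot: red glaze pot with a white cap, 42 mm across, 42 mm tall, 60 g, loose; origin at the centre of its underside; must not be disturbed

How it is judged:
By the outcome, as a careful person would: the job done as asked, in the order asked, and still so for the second after the job is handed in, with the robot touching nothing.
It also fails if it takes over 48 s, if anything falls off the work surface, if the arm or the gripper's body presses on something with over 40 N, if the wrist force passes 120 N, or if a joint passes its speed limit or range.

ROBOT

A 6-joint arm with a two-finger parallel gripper is mounted at the origin on the work surface; the furniture and walls round the work are solid. World frame = base frame: x ahead of the robot, y to its left, z up, the work surface at z = 0. Lengths are in m, angles in degrees, forces in N, time in s.
With the tool pointing down it reaches from about 0.35 to 0.875 m from the base axis. Payload 4.2 kg.
Tool frame: the origin (TCP) lies midway between the tips of the shut fingers; the grasp point (between the pads) lies 19 mm behind it; z points along the fingers, y is the line along which they close (so a half turn about z gives the same grasp; the last joint's range is limited). The gripper opens to 87 mm and grips with 3 to 60 N. Pads are 19 mm wide; open, the fingers measure 117 mm over their backs; the gripper's body (75 mm by 190 mm) begins 51 mm behind the grasp point.
Start: joints at [-58.121, 22.042, 0.453, 0, -68.411, -14.817], TCP at [0.183, -0.597, 0.223] pointing down, gripper open.
Joint ranges: [-179.83, 179.83], [-69.29, 118.12], [-61.27, 80.66], [-181.25, 117.63], [-171.15, -9.14], [-177.46, 177.46]. Speed limits (degrees/s): [159.86, 159.86, 180, 180, 180, 180].

INTERFACE

Orientations are given as a 3x3 rotation matrix whose columns are the frame's x, y, z axes.
In Python, from station import r gives the robot as it stands.
- The arm moves only by the tool steer_hand, called after "Emit:" by a JSON object that holds its "op" and its "data". Schema: {"type":"object","properties":{"steps":{"type":"string"},"only":{"type":"string"},"quiet":{"type":"boolean"},"lines":{"type":"string"}},"required":["steps"],"additionalProperties":false}. steps is a string of 1 to 8 rows, parted by semicolons, with the numbers parted by commas; each row has 7 numbers: the opening from 0.0 (shut) to 1.0 (fully open), then dx, dy, dz in units of 100 mm, then a rotation vector rx, ry, rz in degrees; each row is the pose to reach, as a shift and turn from the pose commanded when the call began, along the tool's axes at that moment; what a row does not reach only later rows make up. A row lasts 1/10 s, in which the tool goes at most 0.05 m and 8.59 degrees, less where a joint would pass 70% of its speed; a pose out of reach is approached as far as the arm can. The fingers move at their own pace and stop on an object; the grip force is fixed at half the most. Time passes only in rows, so rows that do not move let the fingers close. The tool returns the time, the measured TCP pose, the force, the opening and the grip force at its end. only (a regular expression) keeps the lines of the reply that match it, lines (a string "A,B") keeps lines A to B, and quiet returns only ok. Input that does not fit is refused with a message, and nothing moves.
- r.sense(): the state, without advancing time (a new reading comes with each control period).
- r.capture(name): name is "scene" or "top"; returns a dict with "pixels" (400x640x3 uint8, red, green, blue), "z_map" (400x640 float32, m along the optical axis (not along the pixel's ray), 0 where there is no reading), "K" (3x3 intrinsics, pixels), "distortion" ([k1, k2, p1, p2, k3] as OpenCV has them; the pictures are not rectified), "world_from_camera" (4x4, takes a point from camera to world coordinates). Camera axes: x right, y up, looking along -z (the intrinsics and any distortion apply to the point x, -y, -z); pixel columns grow to the right and rows downward; lengths in m; the calibration is good to about 2 mm. A picture is of the moment at which its call begins.
- r.finish_job(): hands the job in; it is judged then, once.
The state is a dict: "time_s": time; "joints": joint angles; "joint_velocities": joint speeds; "effort": joint torques, N m; "tcp_pos": TCP position; "ee_rot": TCP orientation; "wrist_force": force on the tool from outside, world axes, zero at the start; "moment": the same for the moment, N m; "gripper_width": opening from 0.0 (shut) to 1.0 (fully open); "gripper_force": force on a finger pad.
Only numpy, scipy, OpenCV 4.12 (cv2) and the standard library are available. Lean on these libraries where they do the work, as an engineer would, in place of code of your own. Each camera call takes 0.05 s, during which the arm holds its last target. There are 200 camera calls.

## Working session

There is one attempt and no reset: what is moved stays moved. The work goes in short steps, Python scripts to look and compute and a tool call to move; the robot and the scene stay as the last step left them, time stands still between calls to the robot, and variables do not carry over. Pictures are saved under pics/ and viewed, at most 10 in all, crops included, and the job is handed in when it is done.

```bash
ls; mkdir -p pics; python3 - <<'E'
from station import r
import cv2,numpy as np
for n in("top","scene"):
    c=r.capture(n); cv2.imwrite(f"pics/{n}0.png",c["pixels"][:,:,::-1]); np.savez(f"{n}0.npz",**c)
    print(n,c["K"],c["distortion"],c["world_from_camera"])
s=r.sense();print(s["time_s"],s["tcp_pos"],s["ee_rot"],s["gripper_width"])
E
```

```text
pics
station.py
top [[372.25010485   0.         320.07970263]
 [  0.         372.25010485 203.31431912]
 [  0.           0.           1.        ]] [-0.08144709  0.          0.          0.          0.        ] [[-0.02093037  0.9860816  -0.16493937  0.38493912]
 [-0.99978042 -0.02047628  0.00445311  0.17025944]
 [ 0.00101378  0.16499636  0.98629365  0.93817233]
 [ 0.          0.          0.          1.        ]]
scene [[491.68671075   0.         322.69998528]
 [  0.         491.68671075 201.4608406 ]
 [  0.           0.           1.        ]] [0.01879461 0.         0.         0.         0.        ] [[-0.80600242  0.26635541 -0.52859709  0.10350082]
 [-0.59171583 -0.38557717  0.70795665  0.77290897]
 [-0.01524688  0.88339405  0.46838285  0.49502649]
 [ 0.          0.          0.          1.        ]]
0.1 [ 0.18325811 -0.59697921  0.22157075] [[-9.56022974e-01 -2.93291003e-01 -6.79560915e-04]
 [-2.93291769e-01  9.56021219e-01  1.83497887e-03]
 [ 1.11491863e-04  1.95359157e-03 -9.99998086e-01]] 0.9983073901419584
```

View pics/top0.png

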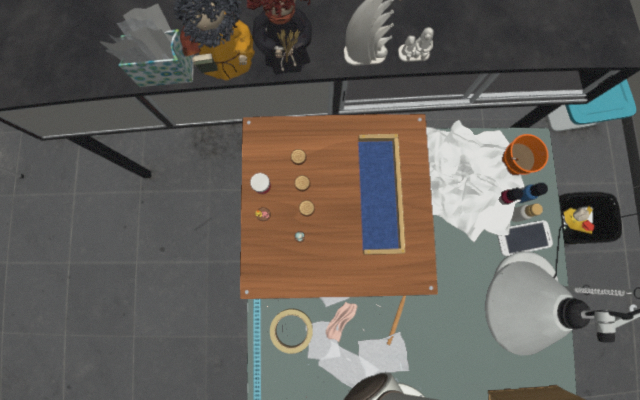

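View pics/scene0.png

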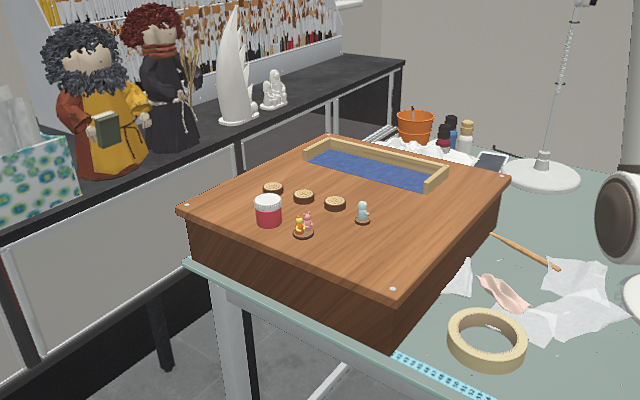

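The top view shows the slices near (298,157), (302,183) and (306,208), and the mint figure at (299,237). The pair is at (262,213), the pot at (260,183), and the blue corral spans about (360–400, 137–251) with its mouth to the left (world +y). The scene view confirms this layout.

```bash
cat > h.py <<'E'
import cv2,numpy as np
def cast(c,uv,z):
    uv=np.array(uv,float).reshape(-1,1,2)
    p=cv2.undistortPoints(uv,c["K"],np.array(c["distortion"])).reshape(-1,2)
    d=np.c_[p[:,0],-p[:,1],-np.ones(len(p))]@c["world_from_camera"][:3,:3].T
    o=c["world_from_camera"][:3,3]
    return o+d*((z-o[2])/d[:,2])[:,None]
def blobs(c,lo,hi,roi,amin=20):
    x0,y0,x1,y1=roi
    m=cv2.inRange(cv2.cvtColor(c["pixels"],cv2.COLOR_RGB2HSV),lo,hi)
    k=np.zeros_like(m);k[y0:y1,x0:x1]=m[y0:y1,x0:x1]
    n,l,s,ce=cv2.connectedComponentsWithStats(k)
    return [(ce[i].round(1),s[i].tolist()) for i in range(1,n) if s[i,4]>=amin],k
E
python3 - <<'E'
from h import *
c=dict(np.load("top0.npz"))
hsv=cv2.cvtColor(c["pixels"],cv2.COLOR_RGB2HSV)
for u,v in [(298,157),(302,183),(306,208),(299,237),(330,180),(380,190),(400,190)]: print(u,v,hsv[v,u])
b,k=blobs(c,(100,80,40),(130,255,255),(350,125,410,260),200)
print(b)
q=cv2.findContours(k,0,2)[0];q=max(q,key=cv2.contourArea)
R=cv2.minAreaRect(q);print(R,cast(c,cv2.boxPoints(R),.11).round(4))
im=c["pixels"][120:270,240:420,::-1]
cv2.imwrite("pics/crop.png",cv2.resize(im,None,fx=4,fy=4,interpolation=cv2.INTER_CUBIC)[:600])
W=c["world_from_camera"];Z=c["z_map"]
for u,v in [(298,157),(302,183),(306,208),(299,237),(330,180),(380,190)]:
    p=cv2.undistortPoints(np.array([[[u,v]]],float),c["K"],c["distortion"])[0,0]; print((W@np.r_[np.array([p[0],-p[1],-1])*Z[v,u],1])[:3].round(4))
E
```

```text
298 157 [ 17 113 179]
302 183 [ 17 110 176]
306 208 [ 18 110 183]
299 237 [ 26  26 198]
330 180 [ 13 149 137]
380 190 [111 130 118]
400 190 [ 19 108 194]
[(array([377.7, 195.2]), [359, 141, 39, 108, 3627])]
((377.8938293457031, 194.66390991210938), (106.9350357055664, 34.60063934326172), 87.39744567871094) [[ 0.6661  0.0748  0.11  ]
 [ 0.6687 -0.0062  0.11  ]
 [ 0.4208 -0.0037  0.11  ]
 [ 0.4192  0.0735  0.11  ]]
[0.6293 0.2145 0.1217]
[0.5678 0.206  0.1252]
[0.5112 0.198  0.1242]
[0.4459 0.2132 0.1432]
[0.5769 0.1428 0.1098]
[0.5511 0.0298 0.1112]
```

View pics/crop.png

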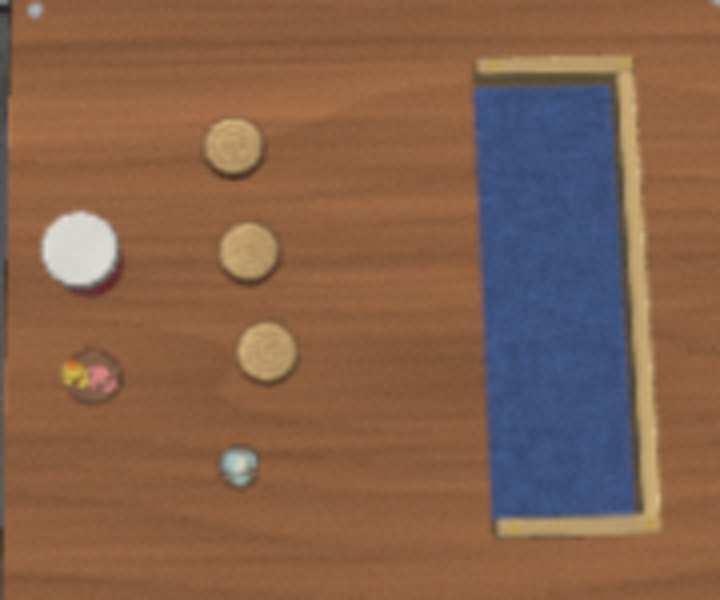

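```bash
python3 - <<'E'
from h import *
def P(c,u,v):
    p=cv2.undistortPoints(np.array([[[u,v]]],float),c["K"],c["distortion"])[0,0]
    return (c["world_from_camera"]@np.r_[np.array([p[0],-p[1],-1])*c["z_map"][v,u],1])[:3].round(3)
t=dict(np.load("top0.npz"));s=dict(np.load("scene0.npz"))
for u,v in [(500,265),(500,300),(525,305),(550,320),(525,345),(575,313),(605,312),(370,385),(535,390),(400,390),(525,155),(536,190)]: print("t",u,v,P(t,u,v))
for u,v in [(545,175),(556,100),(572,30),(615,220),(602,220),(636,200),(630,280)]: print("s",u,v,P(s,u,v))
print("slices",cast(t,[(298.4,156.7),(302.2,182.7),(306.9,208)],.122).round(4))
print("mint base,pair base",cast(t,[(299.6,238),(263,214.3)],.112).round(4),"pot",cast(t,[(260,182.5)],.152).round(4))
ps=[(273,187),(304,195.5),(335,202.5)]
print("scene slices",cast(s,ps,.122).round(4), "corral mouth corners",cast(s,[(303,158),(424,190)],.11).round(4))
E
```

```text
t 500 265 [ 0.374 -0.281  0.014]
t 500 300 [ 0.334 -0.065  0.449]
t 525 305 [ 0.328 -0.087  0.471]
t 550 320 [ 0.311 -0.107  0.49 ]
t 525 345 [ 0.275 -0.094  0.45 ]
t 575 313 [ 0.321 -0.124  0.513]
t 605 312 [ 0.323 -0.144  0.538]
t 370 385 [0.154 0.078 0.19 ]
t 535 390 [ 0.071 -0.341  0.028]
t 400 390 [0.139 0.018 0.179]
t 525 155 [ 0.647 -0.357  0.051]
t 536 190 [ 0.546 -0.344  0.102]
s 545 175 [ 0.302 -0.325  0.023]
s 556 100 [ 0.318 -0.355  0.184]
s 572 30 [ 0.318 -0.362  0.326]
s 615 220 [0.13  0.113 0.172]
s 602 220 [0.146 0.085 0.153]
s 636 200 [0.115 0.112 0.205]
s 630 280 [ 0.093 -0.025  0.009]
slices [[0.6299 0.2136 0.122 ]
 [0.5692 0.2057 0.122 ]
 [0.5115 0.196  0.122 ]]
mint base,pair base [[0.4461 0.2136 0.112 ]
 [0.5008 0.2951 0.112 ]] pot [[0.5648 0.2959 0.152 ]]
scene slices [[0.6263 0.2149 0.122 ]
 [0.5625 0.2097 0.122 ]
 [0.506  0.2007 0.122 ]] corral mouth corners [[0.6809 0.0632 0.11  ]
 [0.4185 0.0568 0.11  ]]
```

```bash
python3 - <<'E'
from h import *
for n in("top","scene"):
    c=dict(np.load(n+"0.npz"));v,u=np.mgrid[0:400,0:640]
    p=cv2.undistortPoints(np.c_[u.ravel(),v.ravel()].astype(float).reshape(-1,1,2),c["K"],c["distortion"]).reshape(-1,2)
    Z=c["z_map"].ravel()
    X=(np.c_[p[:,0],-p[:,1],-np.ones(len(p))]*Z[:,None])@c["world_from_camera"][:3,:3].T+c["world_from_camera"][:3,3]
    m=(Z>0)&(X[:,0]<.7)&(X[:,0]>-.3)&(X[:,1]<.3)&(X[:,1]>-.9)
    Y=X[m&(X[:,2]>.15)]
    print(n)
    for z in np.arange(.15,.9,.05):
        q=Y[(Y[:,2]>=z)&(Y[:,2]<z+.05)]
        if len(q)>5: print(z.round(2),len(q),q[:,:2].min(0).round(2),q[:,:2].max(0).round(2))
E
```

```text
top
0.15 860 [ 0.12 -0.36] [0.59 0.3 ]
0.2 505 [ 0.13 -0.36] [0.33 0.1 ]
0.25 251 [ 0.15 -0.36] [0.33 0.05]
0.3 244 [ 0.16 -0.37] [0.33 0.03]
0.4 2095 [ 0.26 -0.27] [ 0.38 -0.05]
0.45 4100 [ 0.27 -0.26] [ 0.37 -0.06]
0.5 1531 [ 0.29 -0.21] [ 0.34 -0.11]
0.55 13 [ 0.32 -0.16] [ 0.32 -0.16]
scene
0.15 2241 [ 0.1  -0.36] [0.59 0.3 ]
0.2 1409 [ 0.11 -0.37] [0.33 0.12]
0.25 883 [ 0.13 -0.37] [0.32 0.07]
0.3 735 [ 0.14 -0.37] [0.33 0.05]
0.35 623 [ 0.16 -0.38] [0.33 0.03]
0.4 129 [ 0.17 -0.02] [0.19 0.  ]
```

```bash
python3 -c "
from station import r; s=r.sense(); print(s)"
```

```text
 3  7 40 station.py
{'time_s': 0.1, 'joints': array([-5.81195446e+01,  2.20873466e+01,  3.88955543e-01, -2.41599984e-02,
       -6.84114517e+01, -1.48164180e+01]), 'joint_velocities': array([-0.05173643, -0.0302493 ,  0.11043864,  0.02966083,  0.01860703,
        0.12301837]), 'effort': array([-6.21701638e-04, -3.91688633e+01,  1.87934911e+01,  4.23185751e+00,
        1.34686785e-02, -7.65873347e-05]), 'tcp_pos': array([ 0.18325811, -0.59697921,  0.22157075]), 'ee_rot': array([[-9.56022974e-01, -2.93291003e-01, -6.79560915e-04],
       [-2.93291769e-01,  9.56021219e-01,  1.83497887e-03],
       [ 1.11491863e-04,  1.95359157e-03, -9.99998086e-01]]), 'wrist_force': array([-1.19044432, -0.44324062,  0.32484021]), 'moment': array([ 0.01812903, -0.03289371,  0.05971141]), 'gripper_force': 0.0, 'gripper_width': 0.9983073901419584}
```
Lamp: stem to ~.38 at (.32,-.365), gooseneck probably arcs from (.33,-.38) out of view to (0.32,-.16,.55) with shade z .40-.50, shade r .26-.38. Gooseneck top between might be higher (scene image cuts at z~.4; top view shows neck at (605..640,300-320)). Top z_map bound: "0.55 .. 13 pts" . Neck at (640,310)in top: z at y -.2? image edge: x=640 px; point beyond the edge unseen: higher and y more negative. Top might be .6. Hmm: from (−.144,.538),(−.16,.55): slope going up; maybe peaks at about .6 at y=-.26.

The manual's scale: shifts go in units of 100 mm. Converting my numbers, -0.3 m is -3, -0.2 m is -2.

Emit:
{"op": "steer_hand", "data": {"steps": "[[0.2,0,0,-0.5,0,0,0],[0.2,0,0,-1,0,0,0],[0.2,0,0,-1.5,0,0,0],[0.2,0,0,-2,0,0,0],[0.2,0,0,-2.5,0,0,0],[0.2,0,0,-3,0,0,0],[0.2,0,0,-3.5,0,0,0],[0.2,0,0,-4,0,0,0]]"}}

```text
refused: steps: the value is not of type 'string' (schema: type "string"). Nothing was moved.
```

Refused on format, not on reach. It needs rows parted by semicolons, with the numbers parted by commas.

Emit:
{"op": "steer_hand", "data": {"steps": "0.2,0,0,-0.5,0,0,0;0.2,0,0,-1,0,0,0;0.2,0,0,-1.5,0,0,0;0.2,0,0,-2,0,0,0;0.2,0,0,-2.5,0,0,0;0.2,0,0,-3,0,0,0;0.2,0,0,-3.5,0,0,0;0.2,0,0,-4,0,0,0"}}

```text
time_s: 0.9
tcp_pos: [0.1835, -0.5982, 0.6103]
ee_rot: [[-0.956, -0.293, 0.002], [-0.293, 0.956, -0.005], [-0.001, -0.006, -1.0]]
wrist_force: [-0.0, -1.3, 1.9]
gripper_width: 0.356
gripper_force: 0.0
```

```bash
python3 -c "
from station import r; s=r.sense(); print(s['joints'],s['tcp_pos'])"
```

```text
[-5.81230116e+01  2.87493506e+01  6.69271245e+01  6.60503537e-02
 -1.27859170e+02 -1.48180570e+01] [ 0.18349425 -0.59818364  0.61026976]
```

In the tool's units: -0.046 m is -0.46, -0.276 m is -2.76.

Emit:
{"op": "steer_hand", "data": {"steps": "0.2,-0.46,0,0,0,0,0;0.2,-0.92,0.01,0,0,0,0;0.2,-1.38,0.02,0,0,0,0;0.2,-1.84,0.03,0,0,0,0;0.2,-2.3,0.04,0,0,0,0;0.2,-2.76,0.04,0,0,0,0"}}

```text
time_s: 1.5
tcp_pos: [0.4431, -0.5063, 0.5901]
ee_rot: [[-0.956, -0.294, 0.001], [-0.294, 0.956, -0.004], [-0.0, -0.005, -1.0]]
wrist_force: [1.1, -0.7, -0.2]
gripper_width: 0.201
gripper_force: 0.0
```

Emit:
{"op": "steer_hand", "data": {"steps": "0.2,-0.35,0.33,0,0,0,-8;0.2,-0.7,0.66,0,0,0,-16;0.2,-1.05,0.99,0,0,0,-24;0.2,-1.4,1.32,0,0,0,-32;0.2,-1.75,1.65,0,0,0,-40;0.2,-2.1,1.98,0,0,0,-48;0.2,-2.43,2.3,0,0,0,-56"}}

```text
time_s: 2.2
tcp_pos: [0.6057, -0.2133, 0.5917]
ee_rot: [[-0.285, -0.958, 0.005], [-0.958, 0.285, -0.007], [0.006, -0.007, -1.0]]
wrist_force: [0.8, -0.5, -0.8]
gripper_width: 0.196
gripper_force: 0.0
```

```bash
python3 -c "
from station import r; s=r.sense(); print(s['joints'],s['tcp_pos'])"
```

```text
[  -4.79634168   29.28297034   64.57785144    0.4888562  -124.99482888
  -11.49882216] [ 0.60567004 -0.21332585  0.59168614]
```

Emit:
{"op": "steer_hand", "data": {"steps": "0.2,-0.42,0.23,0,0,0,-4;0.2,-0.84,0.46,0,0,0,-8;0.2,-1.26,0.69,0,0,0,-12;0.2,-1.68,0.92,0,0,0,-16.6;0.2,-2.1,1.14,0,0,0,-16.6;0.2,-2.52,1.37,0,0,0,-16.6;0.2,-2.94,1.6,0,0,0,-16.6;0.2,-3.36,1.83,0.1,0,0,-16.6"}}

```text
time_s: 3.0
tcp_pos: [0.5272, 0.1611, 0.5793]
ee_rot: [[-0.006, -1.0, 0.007], [-1.0, 0.006, -0.007], [0.007, -0.007, -1.0]]
wrist_force: [0.6, -0.1, -0.5]
gripper_width: 0.197
gripper_force: 0.0
```

```bash
python3 -c "
from station import r; s=r.sense(); print(s['joints'],s['tcp_pos'],s['ee_rot'].round(4))"
```

```text
[  34.16424277   14.77415889   39.64112509    0.61465559 -114.73806442
  -34.23985623] [0.52722659 0.16109668 0.57930449] [[-0.0058 -1.      0.0073]
 [-1.      0.0058 -0.0068]
 [ 0.0068 -0.0074 -1.    ]]
```

In the tool's units: -0.075 m is -0.75, 0.016 m is 0.16.

Emit:
{"op": "steer_hand", "data": {"steps": "0.2,-0.2,0.04,0.45,0,0,0;0.2,-0.4,0.08,0.9,0,0,0;0.2,-0.6,0.12,1.35,0,0,0;0.2,-0.75,0.16,1.8,0,0,0;0.2,-0.75,0.16,2.25,0,0,0;0.2,-0.75,0.16,2.7,0,0,0;0.2,-0.75,0.16,3.15,0,0,0;0.2,-0.75,0.16,3.45,0,0,0"}}

```text
time_s: 3.8
tcp_pos: [0.5124, 0.2307, 0.2291]
ee_rot: [[-0.006, -1.0, 0.001], [-1.0, 0.006, -0.01], [0.01, -0.001, -1.0]]
wrist_force: [-0.4, -0.1, -0.2]
gripper_width: 0.198
gripper_force: 0.0
```

Emit:
{"op": "steer_hand", "data": {"steps": "0.2,0,0,0,0,0,0;0.2,0,0,0,0,0,0"}}

```text
time_s: 4.0
tcp_pos: [0.5148, 0.2318, 0.2337]
ee_rot: [[-0.005, -1.0, 0.006], [-1.0, 0.005, -0.008], [0.008, -0.006, -1.0]]
wrist_force: [0.0, 0.3, 0.6]
gripper_width: 0.197
gripper_force: 0.0
```

```bash
python3 - <<'E'
from station import r
from h import *
s=r.sense(); print(s['joints'],s['tcp_pos'],s['ee_rot'].round(4))
for n in("scene","top"):
    c=r.capture(n); cv2.imwrite(f"pics/{n}1.png",c["pixels"][:,:,::-1])
E
```

```text
[ 41.01864652  15.64525347  -7.54534508   0.64411989 -66.85934378
 -41.58511503] [0.51476141 0.23178704 0.23367507] [[-0.0055 -1.      0.0061]
 [-1.      0.0054 -0.0084]
 [ 0.0083 -0.0062 -0.9999]]
```

View pics/scene1.png

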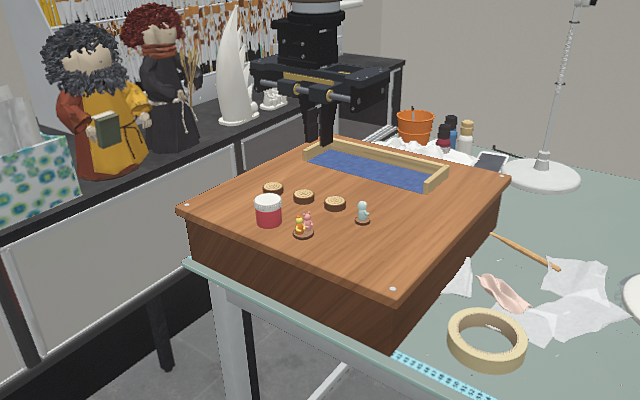

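The scene picture shows the gripper above the riser, fingers ending near (320,148), with the slices and figures undisturbed. Next I check the calibration against the TCP, then descend behind slice 3.

```bash
python3 - <<'E'
from h import *
for n in("scene","top"):
    c=dict(np.load(n+"0.npz"));W=np.linalg.inv(c["world_from_camera"])
    P=np.array([[.5148,.2318,.234],[.5148+.0085,.2318,.234],[.5148-.0085,.2318,.234]])
    q=P@W[:3,:3].T+W[:3,3]; q=q*[1,-1,-1]
    print(n,cv2.projectPoints(q,np.zeros(3),np.zeros(3),c["K"],c["distortion"])[0].reshape(-1,2).round(1))
a=cv2.imread("pics/scene1.png")[90:170,270:370];b=cv2.imread("pics/top1.png")[120:270,240:420]
cv2.imwrite("pics/c1.png",np.hstack([cv2.resize(a,(500,400)),cv2.resize(b,(300,250))[:,:].copy() if 0 else cv2.resize(b,(300,400))]))
E
```

```text
scene [[317.7 141.8]
 [313.1 140.7]
 [322.4 143. ]]
top [[286.3 197.8]
 [286.3 193.5]
 [286.3 202.2]]
```

View pics/c1.png

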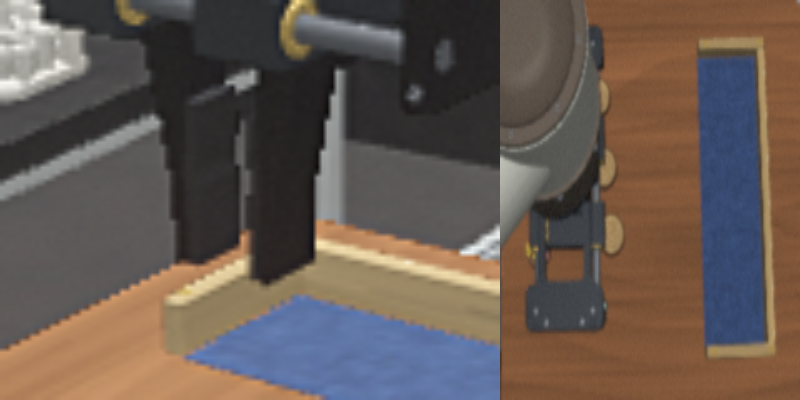

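Emit:
{"op": "steer_hand", "data": {"steps": "0.2,-0.05,0.06,0.2,0,0,0;0.2,-0.05,0.06,0.5,0,0,0;0.2,-0.05,0.06,0.7,0,0,0;0.2,-0.05,0.06,0.7,0,0,0;0.2,-0.05,0.06,0.7,0,0,0"}}

```text
time_s: 4.6
tcp_pos: [0.5098, 0.2369, 0.165]
ee_rot: [[-0.005, -1.0, 0.009], [-1.0, 0.005, -0.006], [0.006, -0.009, -1.0]]
wrist_force: [0.1, -0.6, 1.3]
gripper_width: 0.199
gripper_force: 0.0
```

Emit:
{"op": "steer_hand", "data": {"steps": "0.2,0,0,0.25,0,0,0;0.2,0,0,0.45,0,0,0;0.2,0,0,0.5,0,0,0;0.2,0,0,0.5,0,0,0;0.2,0,0,0.5,0,0,0"}}

```text
time_s: 5.1
tcp_pos: [0.5101, 0.2366, 0.1149]
ee_rot: [[-0.005, -1.0, 0.008], [-1.0, 0.005, -0.006], [0.006, -0.009, -1.0]]
wrist_force: [0.0, -0.5, 0.1]
gripper_width: 0.198
gripper_force: 0.0
```

In the tool's units: 0.006 m is 0.06, 0.059 m is 0.59.

Emit:
{"op": "steer_hand", "data": {"steps": "0.2,0.06,0,0,0,0,0;0.2,0.12,0,0,0,0,0;0.2,0.19,0,0,0,0,0;0.2,0.27,0,0,0,0,0;0.2,0.35,0,0,0,0,0;0.2,0.43,0,0,0,0,0;0.2,0.51,0,0,0,0,0;0.2,0.59,0,0,0,0,0"}}

```text
time_s: 5.9
tcp_pos: [0.5085, 0.1761, 0.1134]
ee_rot: [[-0.006, -1.0, 0.005], [-1.0, 0.006, -0.008], [0.008, -0.005, -1.0]]
wrist_force: [0.7, 1.0, -0.1]
gripper_width: 0.201
gripper_force: 0.2
```

Emit:
{"op": "steer_hand", "data": {"steps": "0.2,0.08,0,0,0,0,0;0.2,0.16,0,0,0,0,0;0.2,0.24,0,0,0,0,0;0.2,0.32,0,0,0,0,0;0.2,0.4,0,0,0,0,0;0.2,0.48,0,0,0,0,0;0.2,0.56,0,0.01,0,0,0;0.2,0.64,0,0.01,0,0,0"}}

```text
time_s: 6.7
tcp_pos: [0.5082, 0.1122, 0.1129]
ee_rot: [[-0.006, -1.0, 0.006], [-1.0, 0.006, -0.008], [0.008, -0.006, -1.0]]
wrist_force: [0.2, 0.6, -0.2]
gripper_width: 0.201
gripper_force: 0.2
```

Emit:
{"op": "steer_hand", "data": {"steps": "0.2,0.08,0,0,0,0,0;0.2,0.16,0,0,0,0,0;0.2,0.24,0,0,0,0,0;0.2,0.32,0,0,0,0,0;0.2,0.4,0,0,0,0,0;0.2,0.46,0,0,0,0,0;0.2,0.49,0,0,0,0,0;0.2,0.5,0,0,0,0,0"}}

```text
time_s: 7.5
tcp_pos: [0.5079, 0.0625, 0.1133]
ee_rot: [[-0.006, -1.0, 0.005], [-1.0, 0.006, -0.008], [0.008, -0.006, -1.0]]
wrist_force: [0.1, 0.5, -0.3]
gripper_width: 0.197
gripper_force: 0.1
```

```bash
python3 - <<'E'
from station import r
import cv2
cv2.imwrite("pics/s2.png",r.capture("scene")["pixels"][:,:,::-1])
E
```

```text
(no output)
```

View pics/s2.png

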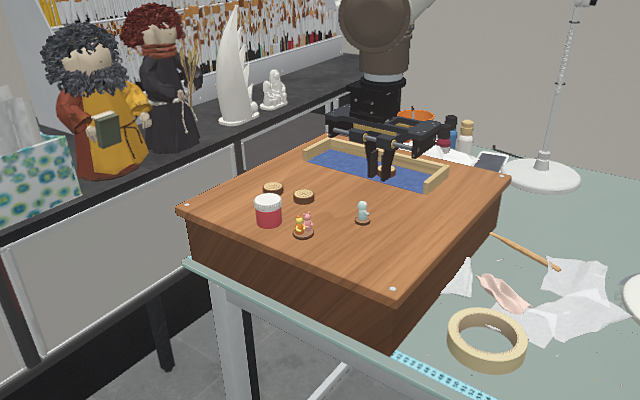

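The first slice sits in the corral ahead of the fingers, near (389,172), and nothing else moved. Next is slice 2.

Emit:
{"op": "steer_hand", "data": {"steps": "0.2,-0.1,0,0,0,0,0;0.2,-0.12,0,-0.35,0,0,0;0.2,-0.2,0,-0.7,0,0,0;0.2,-0.6,-0.19,-0.7,0,0,0;0.2,-1,-0.38,-0.7,0,0,0;0.2,-1.4,-0.57,-0.7,0,0,0;0.2,-1.8,-0.57,-0.7,0,0,0;0.2,-1.8,-0.57,-0.7,0,0,0"}}

```text
time_s: 8.35
tcp_pos: [0.5658, 0.2482, 0.1813]
ee_rot: [[-0.001, -1.0, 0.006], [-1.0, 0.001, -0.007], [0.007, -0.006, -1.0]]
wrist_force: [-0.1, -0.0, 0.2]
gripper_width: 0.199
gripper_force: 0.0
```

Emit:
{"op": "steer_hand", "data": {"steps": "0.2,0,0,0,0,0,0;0.2,0,0,0,0,0,0;0.2,0,0,0,0,0,0"}}

```text
time_s: 8.65
tcp_pos: [0.5654, 0.2422, 0.1824]
ee_rot: [[-0.007, -1.0, 0.005], [-1.0, 0.007, -0.008], [0.008, -0.006, -1.0]]
wrist_force: [0.3, -0.4, -0.6]
gripper_width: 0.2
gripper_force: 0.0
```

Emit:
{"op": "steer_hand", "data": {"steps": "0.2,0,0,0.25,0,0,0;0.2,0,0,0.5,0,0,0;0.2,0,0,0.65,0,0,0;0.2,0,0,0.68,0,0,0;0.2,0,0,0.68,0,0,0;0.2,0.04,0,0.68,0,0,0;0.2,0.09,0,0.68,0,0,0;0.2,0.15,0,0.68,0,0,0"}}

```text
time_s: 9.45
tcp_pos: [0.5663, 0.2273, 0.1153]
ee_rot: [[-0.006, -1.0, 0.007], [-1.0, 0.006, -0.007], [0.007, -0.007, -1.0]]
wrist_force: [-0.3, 0.4, 0.1]
gripper_width: 0.198
gripper_force: 0.1
```

Emit:
{"op": "steer_hand", "data": {"steps": "0.2,0.08,0,0,0,0,0;0.2,0.16,0,0,0,0,0;0.2,0.24,0,0,0,0,0;0.2,0.32,0,0,0,0,0;0.2,0.4,0,0,0,0,0;0.2,0.48,0,0,0,0,0;0.2,0.56,0,0,0,0,0;0.2,0.64,0,0,0,0,0"}}

```text
time_s: 10.25
tcp_pos: [0.5654, 0.1627, 0.1147]
ee_rot: [[-0.006, -1.0, 0.005], [-1.0, 0.006, -0.008], [0.008, -0.005, -1.0]]
wrist_force: [-0.5, 0.7, -0.6]
gripper_width: 0.199
gripper_force: 0.1
```

Emit:
{"op": "steer_hand", "data": {"steps": "0.2,0.08,0,0,0,0,0;0.2,0.16,0,0,0,0,0;0.2,0.24,0,0,0,0,0;0.2,0.32,0,0,0,0,0;0.2,0.4,0,0,0,0,0;0.2,0.48,0,0,0,0,0;0.2,0.56,0,0.01,0,0,0;0.2,0.64,0,0.01,0,0,0"}}

```text
time_s: 11.05
tcp_pos: [0.5651, 0.0989, 0.1142]
ee_rot: [[-0.006, -1.0, 0.005], [-1.0, 0.006, -0.008], [0.008, -0.006, -1.0]]
wrist_force: [-0.7, -0.3, -1.1]
gripper_width: 0.204
gripper_force: 0.1
```

Emit:
{"op": "steer_hand", "data": {"steps": "0.2,0.08,0,0,0,0,0;0.2,0.16,0,0,0,0,0;0.2,0.24,0,0,0,0,0;0.2,0.3,0,0,0,0,0;0.2,0.34,0,0,0,0,0;0.2,0.36,0,0,0,0,0;0.2,0.36,0,0,0,0,0"}}

```text
time_s: 11.75
tcp_pos: [0.5649, 0.0633, 0.1146]
ee_rot: [[-0.006, -1.0, 0.005], [-1.0, 0.006, -0.008], [0.008, -0.006, -1.0]]
wrist_force: [-0.1, -0.1, -0.1]
gripper_width: 0.203
gripper_force: 0.0
```

Emit:
{"op": "steer_hand", "data": {"steps": "0.2,-0.1,0,0,0,0,0;0.2,-0.12,0,-0.35,0,0,0;0.2,-0.2,0,-0.7,0,0,0;0.2,-0.6,-0.2,-0.7,0,0,0;0.2,-1,-0.4,-0.7,0,0,0;0.2,-1.4,-0.62,-0.7,0,0,0;0.2,-1.75,-0.62,-0.7,0,0,0;0.2,-1.86,-0.62,-0.7,0,0,0"}}

```text
time_s: 12.55
tcp_pos: [0.6275, 0.2539, 0.1824]
ee_rot: [[-0.002, -1.0, 0.005], [-1.0, 0.002, -0.008], [0.008, -0.005, -1.0]]
wrist_force: [0.7, -0.5, 0.0]
gripper_width: 0.201
gripper_force: 0.0
```

Emit:
{"op": "steer_hand", "data": {"steps": "0.2,0,0,0,0,0,0;0.2,0,0,0,0,0,0;0.2,0,0,0,0,0,0"}}

```text
time_s: 12.85
tcp_pos: [0.6274, 0.2485, 0.1838]
ee_rot: [[-0.007, -1.0, 0.005], [-1.0, 0.007, -0.008], [0.008, -0.005, -1.0]]
wrist_force: [-0.1, -0.3, 0.3]
gripper_width: 0.2
gripper_force: 0.0
```

Total travel is 0.186 m.

In the tool's units: 0.069 m is 0.69, 0.065 m is 0.65.

Emit:
{"op": "steer_hand", "data": {"steps": "0.2,0,0,0.25,0,0,0;0.2,0,0,0.5,0,0,0;0.2,0,0,0.65,0,0,0;0.2,0,0,0.69,0,0,0;0.2,0,0,0.69,0,0,0;0.2,0.04,0,0.69,0,0,0;0.2,0.09,0,0.69,0,0,0;0.2,0.15,0,0.69,0,0,0"}}

```text
time_s: 13.65
tcp_pos: [0.6284, 0.2339, 0.1158]
ee_rot: [[-0.006, -1.0, 0.007], [-1.0, 0.006, -0.007], [0.007, -0.007, -1.0]]
wrist_force: [-0.4, -1.1, 0.1]
gripper_width: 0.196
gripper_force: 0.1
```

Emit:
{"op": "steer_hand", "data": {"steps": "0.2,0.08,0,0,0,0,0;0.2,0.16,0,0,0,0,0;0.2,0.24,0,0,0,0,0;0.2,0.32,0.01,0,0,0,0;0.2,0.4,0.01,0,0,0,0;0.2,0.48,0.01,0,0,0,0;0.2,0.56,0.02,0,0,0,0;0.2,0.64,0.02,0,0,0,0"}}

```text
time_s: 14.45
tcp_pos: [0.6253, 0.1694, 0.115]
ee_rot: [[-0.006, -1.0, 0.005], [-1.0, 0.006, -0.008], [0.008, -0.005, -1.0]]
wrist_force: [0.1, 0.9, -1.2]
gripper_width: 0.197
gripper_force: 0.1
```

Emit:
{"op": "steer_hand", "data": {"steps": "0.2,0.08,0,0,0,0,0;0.2,0.16,0.01,0,0,0,0;0.2,0.24,0.01,0,0,0,0;0.2,0.32,0.01,0,0,0,0;0.2,0.4,0.02,0,0,0,0;0.2,0.48,0.02,0,0,0,0;0.2,0.56,0.02,0.01,0,0,0;0.2,0.64,0.02,0.01,0,0,0"}}

```text
time_s: 15.25
tcp_pos: [0.6231, 0.1055, 0.1145]
ee_rot: [[-0.006, -1.0, 0.005], [-1.0, 0.006, -0.008], [0.008, -0.006, -1.0]]
wrist_force: [0.4, 0.8, 0.2]
gripper_width: 0.202
gripper_force: 0.1
```

Emit:
{"op": "steer_hand", "data": {"steps": "0.2,0.08,0,0,0,0,0;0.2,0.16,0,0,0,0,0;0.2,0.24,0,0,0,0,0;0.2,0.32,0,0,0,0,0;0.2,0.38,0,0,0,0,0;0.2,0.41,0,0,0,0,0;0.2,0.42,0,0,0,0,0;0.2,0.42,0,0,0,0,0"}}

```text
time_s: 16.05
tcp_pos: [0.6229, 0.0641, 0.1149]
ee_rot: [[-0.006, -1.0, 0.006], [-1.0, 0.006, -0.008], [0.008, -0.006, -1.0]]
wrist_force: [0.5, -0.6, -0.6]
gripper_width: 0.2
gripper_force: 0.0
```

Emit:
{"op": "steer_hand", "data": {"steps": "0.2,-0.1,0,0,0,0,0;0.2,-0.12,0,-0.3,0,0,0;0.2,-0.2,0,-0.7,0,0,0;0.2,-0.3,0,-1.1,0,0,0;0.2,-0.7,0,-1.4,0,0,0;0.2,-1.2,0,-1.5,0,0,0;0.2,-1.7,0,-1.5,0,0,0;0.2,-1.8,0,-1.5,0,0,0"}}

```text
time_s: 16.85
tcp_pos: [0.6225, 0.251, 0.2633]
ee_rot: [[-0.001, -1.0, 0.006], [-1.0, 0.001, -0.006], [0.006, -0.006, -1.0]]
wrist_force: [0.4, -0.3, -0.7]
gripper_width: 0.202
gripper_force: 0.0
```

Emit:
{"op": "steer_hand", "data": {"steps": "0.2,-0.4,0,0,0,0,0;0.2,-0.5,0,0,0,0,0;0.2,-0.5,0,0,0,0,0;0.2,-0.5,0,0,0,0,0"}}

```text
time_s: 17.25
tcp_pos: [0.6232, 0.2949, 0.2628]
ee_rot: [[-0.006, -1.0, 0.005], [-1.0, 0.006, -0.008], [0.008, -0.005, -1.0]]
wrist_force: [-0.2, -0.4, -0.7]
gripper_width: 0.2
gripper_force: 0.0
```

```bash
python3 - <<'E'
from station import r
from h import *
a=r.capture("scene");b=r.capture("top");np.savez("top2.npz",**b)
A=cv2.resize(a["pixels"][120:240,170:480],None,fx=2.5,fy=2.5);B=cv2.resize(b["pixels"][120:270,240:420],None,fx=2,fy=2)
I=np.zeros((600,775,3),np.uint8);I[:300]=A;I[300:,:360]=B
cv2.imwrite("pics/f.png",I[:,:,::-1])
E
```

```text
(no output)
```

View pics/f.png

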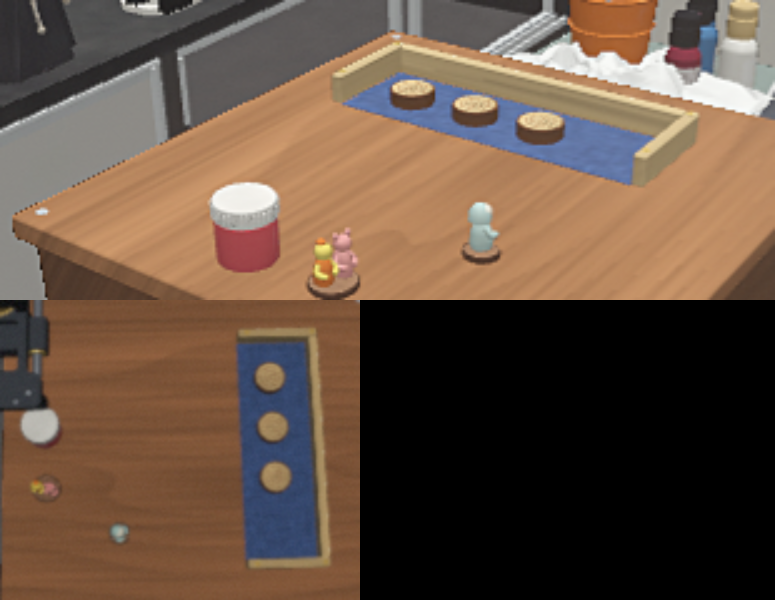

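All three slices lie flat and inside the felt: in the crop they are at about (270,377), (273,427) and (276,477), with clear margin to the mouth edge at x≈240. The figures and the pot haven't moved, and the gripper is clear.

```bash
python3 -c "
from station import r; print(r.finish_job())"
```

```text
the job is handed in; nothing more can be done
None
```

The job is handed in at about 17 s of the 48 s: the last pictures show all three slices flat and wholly inside the corral, with both figures and the pot standing where they were.

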